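# Seat a sensor board in the bench analyser

### The job

Slide the yellow lock bar of the bench analyser fully out to the side, then push the green sensor board along its two guides until it meets the white connector. Leave the last centimetre to the two blue levers: swing both fully shut behind the board so that they press it home, do not push it home with the gripper. Leave the lock bar drawn out and do not disturb the other things on the bench.

Things in the scene. Friction and masses are not known exactly. Their poses are not given: they have to be found in the camera images.
- analyser: Dark grey flat analyser fixed to the bench, 365 (x) by 210 (y), deck 22 mm above the bench. Origin: on the bench, midway between the lever pivots; x points along the guides into the machine, y left, z up. Deck from x = -115 to 250. Aluminium guides from x = 14 to 164, inner walls at y = +/-56.5, tops 36 mm above the bench. Black housing, 60 mm high, from x = 150 on.
- connector_face (a point): Middle of the face of the white sliding connector that the board's front edge meets: at analyser x = 148 at first, end stop at 158. Moving it takes about 14 N and it stays where it is left.
- board_rear (a point): Middle of the rear edge (robot's side) of the loose green board, half-way up its 6 mm; x forward, z up. Board 150 (x) by 110, 0.25 kg, flat on the deck, front end already in the guides, 1.5 mm play each side. A black module on it, 45 to 95 mm ahead, is stopped by the lock bar. In analyser x this point is -95 to -70 at first, -62 at the lock bar, -2 when the front meets the connector, 7 to 8 when home.
- push_plate (a point): Middle of the rear face of the white upright plate on the board, to push it by: 60 wide, 8 thick, 30 high above the board (28 to 58 mm above the bench), 13 mm ahead of the rear edge.
- lock (a joint): Yellow lock bar, a horizontal bar 105 long and 14 wide lying across the guides at 38 to 50 mm above the bench; it slides along the analyser's +y (to its left). Metres: near 0 = across the board's path, 0.042 = fully out (end stop). It takes about 3 N and stays where it is left.
- lock_post (a point): Mid-height of the lock bar's upright yellow round post, 14 mm diameter, from 50 to 95 mm above the bench, at analyser x = 40, y = 92 plus the slide value. The bar runs under it and 93 mm from it towards the analyser's -y.
- lever_left (a joint): Blue left lever, vertical pivot at analyser x = 0, y = +82. Radians: 0 = points straight back (-x), grows as its free end swings inwards behind the board, 1.571 = fully shut (end stop), lying across. Arm 14 thick, 67 long, 22 to 38 mm above the bench; takes about 2 N at the post, up to 10 N while pressing the board home; stays where it is left.
- lever_left_post (a point): Mid-height of the left lever's upright blue round post, 14 mm diameter, from 38 to 82 mm above the bench, 60 mm from the pivot.
- lever_right (a joint): Blue right lever, mirror image: pivot at analyser x = 0, y = -82. Radians: 0 = points straight back, grows as its free end swings inwards behind the board, 1.571 = fully shut. Otherwise like the left lever.
- lever_right_post (a point): Mid-height of the right lever's upright blue round post, 14 mm diameter, from 38 to 82 mm above the bench, 60 mm from the pivot.
- tube_rack: Bystander: yellow rack with blue-capped tubes, 60 x 190, 96 high; origin at its underside's centre. Stands left of the analyser.
- tip_box: Bystander: purple box with a clear lid, 117 x 82, 73 high; origin at its underside's centre. Stands right of the analyser.
- meter: Bystander: flat black hand meter 120 x 62 x 12; origin at its underside's centre.
- petri: Bystander: round dish 93 diameter, 15 high, on the analyser's rear housing; origin at its underside's centre.
- reagent: Bystander: white bottle with a red cap, 64 diameter, 120 high; origin at its underside's centre.
- pipette: Bystander: white pipette lying flat, 236 long, 22 high; origin at its underside, near its middle.
- spare_board: Bystander: a blue spare board of the same size, lying on the bench to the right; origin at the middle of its rear edge. Not to be used.
Things that resemble listed ones, but are neither listed nor needed, are in the scene too. Of the things like the part that bears board_rear, leave any that is brown, orange or purple; of the rest the smaller one is meant.

How it is judged:
On the way, in this order (a step that is already met when the one before it is completed fails the run):
1. the lock bar is drawn out (value of joint lock above 0.034 m), for 0.2 s.
2. the board is pushed along its guides to the connector (x of board_rear in the frame of analyser above -0.009 m), for 0.2 s.
3. one lever is swung shut (value of joint any of lever_left, lever_right above 1.45 rad), for 0.2 s.
4. both levers are shut and the board is home (value of joint each of lever_left, lever_right above 1.45 rad and x of board_rear in the frame of analyser above 0.004 m), for 0.2 s.
At the end, for the whole second after the job is handed in: Both levers within 0.12 rad of fully shut, the board flat between its guides with its rear edge at least 4 mm past the line of the lever pivots (that is within 4 mm of fully home) and at rest, the lock bar drawn out by at least 34 mm (all of step 4 and value of joint lock above 0.034 m and angle between the z axis of board_rear and the z axis of analyser, either way round below 0.03 rad and z of board_rear in the frame of analyser below 0.028 m and linear speed of board below 0.01 m/s); the robot touches nothing.
It fails at once if the gripper, not the levers, pushes the board home (pressing on the board when its rear edge is more than 3 mm past the line of the pivots, 5 mm after it met the connector) (contact force between the arm and board above 2 N and x of board_rear in the frame of analyser above 0.003 m).
It fails at once if a bystander is moved more than 30 mm (distance of any of tube_rack, tip_box, meter, petri, reagent, pipette, spare_board from where it was at the start of the episode above 0.03 m).
It also fails if it takes over 67 s, if anything falls off the work surface, if the arm or the gripper's body presses on something with over 40 N, if the wrist force passes 120 N, or if a joint passes its speed limit or range.

### The arm

A 6-joint arm with a two-finger parallel gripper is mounted at the origin on the work surface. World frame = base frame: x ahead of the robot, y to its left, z up, the work surface at z = 0. Lengths are in m, angles in rad, forces in N, time in s.
With the tool pointing down it reaches from about 0.35 to 0.975 m from the base axis. Payload 4.9 kg.
Tool frame: the origin (TCP) lies at the very end of the fingers, on their centre line; the grasp point (between the pads) lies 19 mm behind it; z points along the fingers, y is the line along which they close (so a half turn about z gives the same grasp; the last joint's range is limited). The gripper opens to 85 mm and grips with 20 to 120 N. Pads are 22 mm wide; open, the fingers measure 114 mm over their backs; the gripper's body (76 mm by 85 mm) begins 54 mm behind the grasp point. The pads swing forward as they close: fully open they stand 13 mm farther back than shut.
Start: joints at [-1.327, 0.053, 1.613, -0, 1.476, -0.119], TCP at [0.222, -0.584, 0.205] pointing down, gripper open.
Joint ranges: [-3.01, 3.01], [-1.01, 2.22], [0.06, 2.58], [-1.02, 4.17], [0.09, 2.62], [-3.14, 3.14]. Speed limits (rad/s): [2.57, 2.57, 3.14, 3.14, 3.14, 3.14].

### API

Orientations are given as a rotation vector (axis times angle).
In Python, from station import ctrl gives the robot as it stands. The module is installed in compiled form; this text tells all that it offers.
- The arm moves only by the tool jog_arm, never from a script. Its argument "steps" is a list of rows, each an object with "delta_rot": the turn, a rotation vector about the tool's x, y, z in degrees, a list of three; "linear": the shift along the tool's x, y, z in m, a list of three; "grip": the finger opening in m, from 0 to 0.0854. In form: [{"delta_rot": [rx, ry, rz], "linear": [x, y, z], "grip": grip}, ...]. A call has 1 to 10 rows; each row shifts and turns the commanded pose from where the row before left it, along the tool's axes as they then stand; what a row does not reach is not made up. A row lasts 1/10 s, in which the tool goes at most 50 mm and 8.59 degrees, less where a joint would pass 70% of its speed; a pose out of reach is approached as far as the arm can. A call with a gripper value outside its range is refused whole. The fingers move at their own pace and stop on an object; "newtons" is the grip in N (left out, the last holds). Time passes only in rows, so rows that do not move let the fingers close. It gives the time, the measured TCP pose, the force, the opening and the grip force at its end, in the units of the state.
- ctrl.get_obs(): the state, without advancing time (a new reading comes with each control period).
- ctrl.get_image(name): name is "scene" or "top"; returns (picture, depth): 480x640x3 uint8, red, green, blue; 480x640 float32, m along the optical axis (not along the pixel's ray), 0 where there is no reading.
- ctrl.camera_info(name): a dict with "camera_matrix" (3x3 intrinsics, pixels), "distortion" ([k1, k2, p1, p2, k3] as OpenCV has them; the pictures are not rectified), "R" (3x3) and "t" (3): a world point X has camera coordinates R X + t. Camera axes: x right, y down, z forward; pixel columns grow to the right and rows downward; lengths in m; the calibration is good to about 2 mm. A picture is of the moment at which its call begins. camera_info takes no time and is no camera call.
- ctrl.finish_job(): hands the job in; it is judged then, once.
The state is a dict: "t": time; "q": joint angles; "dq": joint speeds; "effort": joint torques, N m; "tool_pos": TCP position; "tool_rot": TCP orientation; "contact_force": force on the tool from outside, world axes, zero at the start; "wrist_torque": the same for the moment, N m; "opening": finger opening in m; "grip_force": force on a finger pad.
Only numpy, scipy, OpenCV 4.12 (cv2) and the standard library are available. Lean on these libraries where they do the work, as an engineer would, in place of code of your own. Each camera call takes 0.05 s, during which the arm holds its last target. There are 200 camera calls.

## Working session

There is one attempt and no reset: what is moved stays moved. The work goes in short steps, Python scripts to look and compute and a tool call to move; the robot and the scene stay as the last step left them, time stands still between calls to the robot, and variables do not carry over. Pictures are saved under pics/ and viewed, at most 10 in all, crops included, and the job is handed in when it is done.

Besides the shell and the picture viewer there is one more tool, called as name(argument=value, ...) on one line, values as JSON. jog_arm: Moves the arm, as the interface text tells. Its arguments: {"type":"object","properties":{"steps":{"type":"array"},"newtons":{"type":"number"}},"required":["steps"]}

```bash
mkdir -p pics
cat > h.py <<'E'
import numpy as np, cv2
from station import ctrl
def snap(n,f):
    im,d=ctrl.get_image(n); cv2.imwrite('pics/'+f+'.png',im[:,:,::-1]); np.savez('pics/'+f+'.npz',im=im,d=d); return im,d
def world(n,d,pix,depth=None):
    c=ctrl.camera_info(n); K=np.array(c['camera_matrix']);R=np.array(c['R']);t=np.array(c['t'])
    pix=np.atleast_2d(pix).astype(float)
    u=cv2.undistortPoints(pix[:,None],K,np.array(c['distortion']))[:,0]
    z=np.array([d[int(round(v)),int(round(x))] for x,v in pix]) 
    return (np.c_[u,np.ones(len(u))]*z[:,None]-t)@R
def onplane(n,pix,h):
    c=ctrl.camera_info(n); K=np.array(c['camera_matrix']);R=np.array(c['R']);t=np.array(c['t'])
    pix=np.atleast_2d(pix).astype(float)
    u=cv2.undistortPoints(pix[:,None],K,np.array(c['distortion']))[:,0]
    r=np.c_[u,np.ones(len(u))]@R; o=-t@R
    return o+r*((h-o[2])/r[:,2])[:,None]
def proj(n,P):
    c=ctrl.camera_info(n);R=np.array(c['R']);t=np.array(c['t'])
    return cv2.projectPoints(np.atleast_2d(P).astype(float),cv2.Rodrigues(R)[0],t,np.array(c['camera_matrix']),np.array(c['distortion']))[0][:,0]
E
python3 - <<'E'
from h import *
snap('top','t0');snap('scene','s0')
for n in('top','scene'):
    c=ctrl.camera_info(n);print(n,-np.array(c['t'])@np.array(c['R']),c['camera_matrix'])
print(ctrl.get_obs())
E
```

```text
top [ 0.45830615 -0.02696035  1.18709066] [[458.21094366   0.         315.02306856]
 [  0.         458.21094366 244.84278492]
 [  0.           0.           1.        ]]
scene [ 1.53836661 -0.6623801   1.06027938] [[574.12732947   0.         329.16986412]
 [  0.         574.12732947 244.0213847 ]
 [  0.           0.           1.        ]]
{'t': 0.1, 'q': array([-1.32696753e+00,  5.33036796e-02,  1.61412583e+00,  1.05706743e-05,
        1.47598369e+00, -1.19001348e-01]), 'dq': array([-4.98780315e-04, -1.93662426e-03, -2.99663434e-03,  2.15079496e-05,
       -1.17343565e-03, -7.26890001e-04]), 'effort': array([-5.05917924e-04, -3.94908714e+01, -3.71360779e+01, -1.72442378e-04,
        3.94756251e-03,  2.70200212e-05]), 'tool_pos': array([ 0.22168453, -0.58373   ,  0.20409647]), 'tool_rot': array([-3.08824959e+00, -5.66481672e-01,  1.61779036e-04]), 'contact_force': array([-0.58753844, -0.26699056, -0.25055872]), 'wrist_torque': array([-0.06376747,  0.00035736, -0.01486006]), 'grip_force': 0.0, 'opening': 0.08513625802447541}
```

View pics/t0.png

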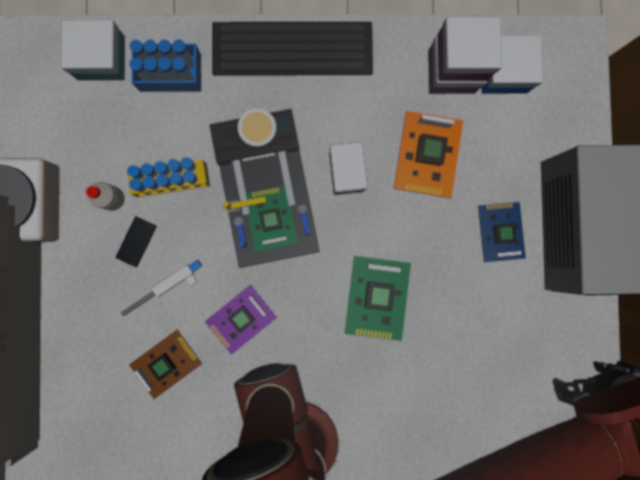

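View pics/s0.png

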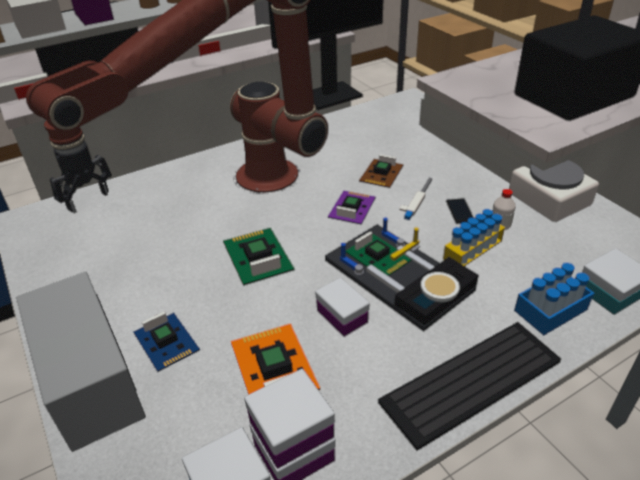

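The top picture shows the analyser at about (265,190), with its guides running up the image.

Board candidates:
- Green board in the analyser, (270,218).
- Large green loose board, (378,297).
- Brown (165,363), orange (430,153) and purple (240,320): excluded by colour.
- Blue spare, (502,232).

The smaller green board, in the analyser at (270,218), is the one meant. I'll confirm it in a crop.

Run:
```python
from h import *
im=np.load('pics/t0.npz')['im']
c=im[100:275,195:335,::-1]
cv2.imwrite('pics/c0.png',cv2.resize(c,None,fx=3.4,fy=3.4,interpolation=cv2.INTER_CUBIC))
d=np.load('pics/t0.npz')['d']
hsv=cv2.cvtColor(im,cv2.COLOR_RGB2HSV)
# deck corner estimate: dark gray pixels height ~22mm
ys,xs=np.mgrid[100:275,200:330]; P=np.c_[xs.ravel(),ys.ravel()]
W=world('top',d,P); np.save('pics/W.npy',W.reshape(175,130,3))
m=(W[:,2]>0.012)&(d[ys.ravel(),xs.ravel()]>0)
M=np.zeros(im.shape[:2],np.uint8); M[P[m][:,1],P[m][:,0]]=255
n,l,s,_=cv2.connectedComponentsWithStats(M); k=1+np.argmax(s[1:,4]); 
r=cv2.minAreaRect(P[l[P[:,1],P[:,0]]==k].astype(np.float32)); b=cv2.boxPoints(r);print(r,b)
print(onplane('top',b,0.022))
H=W[:,2]; print(np.histogram(H[m],20))
```

```text
((263.11102294921875, 184.87164306640625), (152.81568908691406, 86.04341125488281), 79.01134490966797) [[206.31366 118.0653 ]
 [290.77948 101.66418]
 [319.9084  251.67798]
 [235.44257 268.0791 ]]
[[ 0.83302417  0.22235517  0.022     ]
 [ 0.87450382  0.00547325  0.022     ]
 [ 0.48692536 -0.06471063  0.022     ]
 [ 0.44790265  0.1497405   0.022     ]]
(array([  41, 1183, 3262, 1736,  702,  712,  336,   74,  353,  480, 1134,
       1188,   83,  237,  758,  153,   32,    0,   16,   14]), array([0.01244159, 0.0168319 , 0.0212222 , 0.02561251, 0.03000281,
       0.03439312, 0.03878342, 0.04317372, 0.04756403, 0.05195433,
       0.05634464, 0.06073494, 0.06512525, 0.06951555, 0.07390586,
       0.07829616, 0.08268646, 0.08707677, 0.09146707, 0.09585738,
       0.10024768]))
```

View pics/c0.png

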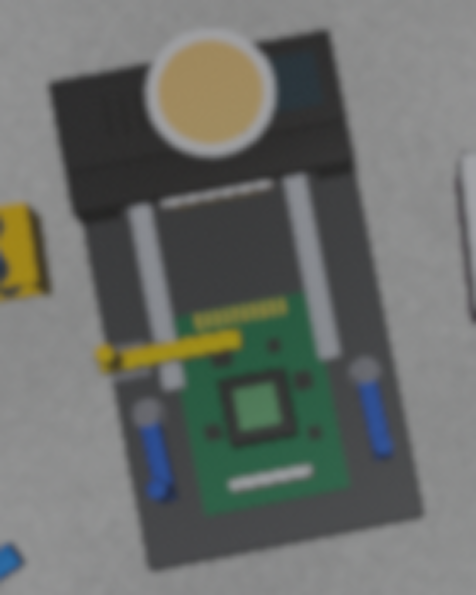

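Confirmed: the green board sits in the guides. In the crop, the lock post is at (107,357), the lever pivots at (148,412) and (365,370), the lever posts at (158,490) and (385,450), and the plate at (270,478). Next I'll fit the analyser pose.

```bash
cat > fit.py <<'E'
from h import *
from scipy.optimize import least_squares
A=np.array([[-115,105,22],[-115,-105,22],[250,105,60],[250,-105,60],[0,82,40],[0,-82,40]])/1e3
C=np.array([[150,570],[423,515],[50,83],[328,30],[148,412],[365,370]])
px=np.c_[195+(C[:,0]+.5)/3.4-.5,100+(C[:,1]+.5)/3.4-.5]
def T(p,A):
    c,s=np.cos(p[2]),np.sin(p[2]); A=np.atleast_2d(A)
    return np.c_[p[0]+c*A[:,0]-s*A[:,1],p[1]+s*A[:,0]+c*A[:,1],A[:,2]]
f=lambda p:(proj('top',T(p,A))-px).ravel()
if __name__=='__main__':
    r=least_squares(f,[.59,.06,.18],loss='soft_l1'); p=r.x; print(p,np.degrees(p[2])); print(r.fun.reshape(-1,2).round(1) if 0 else f(p).reshape(-1,2).round(1))
    np.save('pose.npy',p)
    c,s=np.cos(p[2]),np.sin(p[2])
    def inv(W): return np.c_[(W-[*p[:2],0])@np.array([[c,-s,0],[s,c,0],[0,0,1]])]*1e3
    def cp(u,v):return [195+(u+.5)/3.4-.5,100+(v+.5)/3.4-.5]
    for n,q,h in [('lockpost',(107,357),.095),('barend',(240,340),.05),('Lpost',(158,490),.08),('Rpost',(385,450),.08),('rearL',(205,515),.028),('rearR',(350,487),.028),('plate',(270,483),.058),('frontL',(178,312),.028),('frontR',(302,292),.028)]:
        print(n,inv(onplane('top',cp(*q),h)).round(1))
    print('guide/connector check',inv(onplane('top',[cp(172,388),cp(328,358)],.036)).round(1))
    import cv2
    # scene check
    B=np.array([[-115,105,22],[-115,-105,22],[250,105,60],[250,-105,60],[150,105,60],[150,-105,60],[40,92,95]])/1e3
    im=np.load('pics/s0.npz')['im'][:,:,::-1].copy()
    q=proj('scene',T(p,B)); x0,y0=310,190
    big=cv2.resize(im[190:340,310:490],None,fx=4,fy=4,interpolation=cv2.INTER_CUBIC)
    for a in q: cv2.circle(big,tuple(int(v) for v in ((a-[x0,y0])*4+2)),4,(255,0,255),1)
    cv2.imwrite('pics/s0c.png',big)
E
python3 fit.py
```

```text
[0.5806806  0.05978391 0.18443972] 10.567617257735478
[[-0.2  0.6]
 [ 0.8  0.6]
 [-0.9 -0.6]
 [ 0.5 -0.8]
 [-0.3  0.2]
 [ 0.1 -0.1]]
lockpost [[37.3 95.  95. ]]
barend [[38.  4. 50.]]
Lpost [[-60.3  79.6  80. ]]
Rpost [[-63.7 -83.8  80. ]]
rearL [[-81.7  55.7  28. ]]
rearR [[-82.3 -53.9  28. ]]
plate [[-69.5   2.1  58. ]]
frontL [[70.9 46.6 28. ]]
frontR [[ 67.9 -47.   28. ]]
guide/connector check [[ 14.8  60.9  36. ]
 [ 14.5 -56.5  36. ]]
```

View pics/s0c.png

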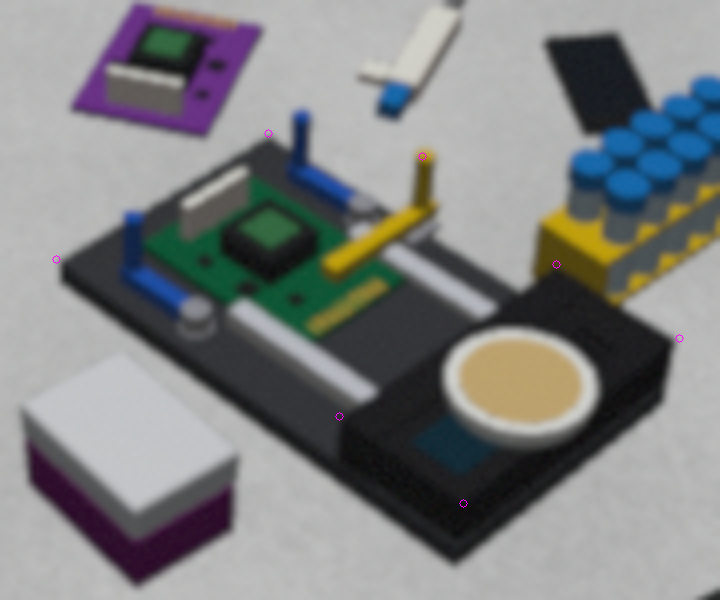

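```bash
cat > st.py <<'E'
from h import *
from scipy.spatial.transform import Rotation as Ro
p=np.load('pose.npy');c,s=np.cos(p[2]),np.sin(p[2])
def inv(W): return (np.atleast_2d(W)-[*p[:2],0])@np.array([[c,-s,0],[s,c,0],[0,0,1]])*1e3
def st():
    o=ctrl.get_obs(); R=Ro.from_rotvec(o['tool_rot']).as_matrix()
    Q=np.array([[c,s,0],[-s,c,0],[0,0,1]])
    print('t',round(o['t'],2),'an',inv(o['tool_pos'])[0].round(1),'yaw_an',np.degrees(np.arctan2(*(Q@R)[1::-1,0])).round(2),'tilt',R[2].round(3),'F_an',(Q@o['contact_force']).round(1),'open',round(o['opening'],3),'q',o['q'].round(2))
if __name__=='__main__': st()
E
python3 - <<'E'
from st import *
st()
# rack points in analyser frame
d=np.load('pics/t0.npz')['d']; ys,xs=np.mgrid[150:205,195:212];P=np.c_[xs.ravel(),ys.ravel()];W=world('top',d,P);A=inv(W)
m=(W[:,2]>.03);print(A[m].min(0),A[m][np.argmin(A[m][:,1])], A[m&(A[:,0]<60)].round()[:5])
E
```

```text
t 0.1 an [-470.9 -566.8  204.1] yaw_an 10.22 tilt [ 0.    -0.002 -1.   ] F_an [-0.6 -0.2 -0.3] open 0.085 q [-1.33  0.05  1.61  0.    1.48 -0.12]
[-136.20740775  -62.83004485   31.09626133] [-136.20740775  -62.83004485 1187.09066498] [[-136.  -63. 1187.]
 [-136.  -63. 1187.]
 [-136.  -63. 1187.]
 [-136.  -63. 1187.]
 [-136.  -63. 1187.]]
```

jog_arm(steps=[{"delta_rot": [0,0,5.1],"linear": [0,0,0],"grip": 0},{"delta_rot": [0,0,5.12],"linear": [0,0,0],"grip": 0},{"delta_rot": [0,0,0],"linear": [0,0,0],"grip": 0}], newtons=60)

```text
t: 0.4
tool_pos: [0.2217, -0.5839, 0.2045]
tool_rot: [-3.127, -0.29, 0.0]
contact_force: [-0.1, 0.3, 0.3]
opening: 0.0435
grip_force: 0.0
```

```bash
python3 st.py
```

```text
t 0.4 an [-470.9 -567.   204.5] yaw_an 0.01 tilt [-0.    -0.001 -1.   ] F_an [-0.1  0.3  0.3] open 0.043 q [-1.33  0.05  1.61 -0.    1.48  0.06]
```

jog_arm(steps=[{"delta_rot": [0,0,0],"linear": [0.0255,-0.0315,0],"grip": 0},{"delta_rot": [0,0,0],"linear": [0.0255,-0.0315,0],"grip": 0},{"delta_rot": [0,0,0],"linear": [0.0255,-0.0315,0],"grip": 0},{"delta_rot": [0,0,0],"linear": [0.0255,-0.0315,0],"grip": 0},{"delta_rot": [0,0,0],"linear": [0.0255,-0.0315,0],"grip": 0},{"delta_rot": [0,0,0],"linear": [0.0255,-0.0315,0],"grip": 0},{"delta_rot": [0,0,0],"linear": [0.0255,-0.0315,0],"grip": 0},{"delta_rot": [0,0,0],"linear": [0.0255,-0.0315,0],"grip": 0},{"delta_rot": [0,0,0],"linear": [0.0255,-0.0315,0],"grip": 0},{"delta_rot": [0,0,0],"linear": [0.0255,-0.0315,0],"grip": 0}])

```text
t: 1.4
tool_pos: [0.4151, -0.2263, 0.205]
tool_rot: [3.128, 0.292, 0.0]
contact_force: [0.7, 0.2, -0.6]
opening: 0.0001
grip_force: 0.0
```

jog_arm(steps=[{"delta_rot": [0,0,0],"linear": [0.0255,-0.0315,0],"grip": 0},{"delta_rot": [0,0,0],"linear": [0.0255,-0.0315,0],"grip": 0},{"delta_rot": [0,0,0],"linear": [0.0255,-0.0315,0],"grip": 0},{"delta_rot": [0,0,0],"linear": [0.0255,-0.0315,0],"grip": 0},{"delta_rot": [0,0,0],"linear": [0.0255,-0.0315,0],"grip": 0},{"delta_rot": [0,0,0],"linear": [0.0255,-0.0315,0],"grip": 0},{"delta_rot": [0,0,0],"linear": [0.0255,-0.0315,0],"grip": 0},{"delta_rot": [0,0,0],"linear": [0.0255,-0.0315,0],"grip": 0},{"delta_rot": [0,0,0],"linear": [0.0255,-0.03,0],"grip": 0},{"delta_rot": [0,0,0],"linear": [0.0255,-0.028,0],"grip": 0}])

```text
t: 2.4
tool_pos: [0.6089, 0.1254, 0.2048]
tool_rot: [-3.128, -0.294, 0.001]
contact_force: [0.5, -0.2, 1.0]
opening: 0.0003
grip_force: 0.0
```

Run:
```python
from st import *
st()
d=np.load('pics/t0.npz')['d']; ys,xs=np.mgrid[150:205,195:216];P=np.c_[xs.ravel(),ys.ravel()];W=world('top',d,P);A=inv(W)
m=(W[:,2]>.03)&(W[:,2]<.11);a=A[m];i=np.argsort(a[:,1])[:6];print(a[i].round());i=np.argsort(a[:,0])[:6];print(a[i].round())
```

```text
t 2.4 an [ 39.8  59.3 204.8] yaw_an 0.16 tilt [-0. -0. -1.] F_an [ 0.5 -0.3  1. ] open 0.0 q [0.08 0.05 1.62 0.   1.48 1.47]
[[182. 102.  60.]
 [179. 102.  59.]
 [176. 102.  62.]
 [173. 102.  65.]
 [172. 103.  60.]
 [169. 103.  63.]]
[[108. 139.  56.]
 [109. 140.  41.]
 [109. 144.  31.]
 [109. 142.  43.]
 [109. 144.  44.]
 [109. 167.  53.]]
```

jog_arm(steps=[{"delta_rot": [0,0,0],"linear": [0,0,0.045],"grip": 0},{"delta_rot": [0,0,0],"linear": [0,0,0.045],"grip": 0},{"delta_rot": [0,0,0],"linear": [0,0,0.035],"grip": 0},{"delta_rot": [0,0,0],"linear": [0,0,0.018],"grip": 0},{"delta_rot": [0,0,0],"linear": [0,-0.008,0],"grip": 0},{"delta_rot": [0,0,0],"linear": [0,-0.008,0],"grip": 0},{"delta_rot": [0,0,0],"linear": [0,-0.008,0],"grip": 0},{"delta_rot": [0,0,0],"linear": [0,-0.008,0],"grip": 0},{"delta_rot": [0,0,0],"linear": [0,-0.008,0],"grip": 0},{"delta_rot": [0,0,0],"linear": [0,0,0],"grip": 0}])

```text
t: 3.4
tool_pos: [0.602, 0.1642, 0.0638]
tool_rot: [-3.127, -0.291, -0.004]
contact_force: [-0.6, -0.7, 1.0]
opening: 0.0003
grip_force: 0.0
```

```bash
python3 st.py
```

```text
t 3.4 an [40.1 98.8 63.8] yaw_an 0.07 tilt [ 0.003 -0.    -1.   ] F_an [-0.7 -0.6  1. ] open 0.0 q [0.15 0.17 1.73 0.   1.24 1.53]
```

jog_arm(steps=[{"delta_rot": [0,0,0],"linear": [0,-0.005,0],"grip": 0},{"delta_rot": [0,0,0],"linear": [0,-0.005,0],"grip": 0},{"delta_rot": [0,0,0],"linear": [0,-0.002,0],"grip": 0}])

```text
t: 3.7
tool_pos: [0.5993, 0.175, 0.0626]
tool_rot: [3.128, 0.289, 0.001]
contact_force: [1.7, -2.5, 2.5]
opening: 0.0002
grip_force: 1.5
```

Run:
```python
from st import *
st()
snap('top','t1');s_=snap('scene','s1')
im=cv2.imread('pics/s1.png')[190:300,350:490];cv2.imwrite('pics/s1c.png',cv2.resize(im,None,fx=4,fy=4,interpolation=cv2.INTER_CUBIC))
```

```text
t 3.7 an [ 39.4 109.9  62.6] yaw_an 0.01 tilt [ 0.001  0.    -1.   ] F_an [ 1.2 -2.8  2.5] open 0.0 q [ 0.17  0.18  1.73 -0.    1.24  1.55]
```

View pics/s1c.png

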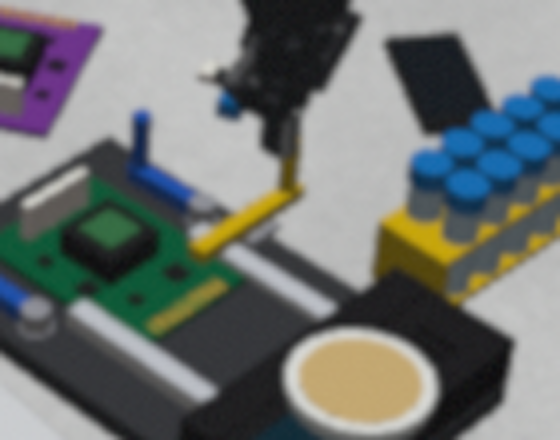

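The closed fingers are at (285,130) against the yellow post at (290,170). The bar has moved outward, so I'll go on to its end stop.

jog_arm(steps=[{"delta_rot": [0,0,0],"linear": [0,-0.004,0],"grip": 0},{"delta_rot": [0,0,0],"linear": [0,-0.003,0],"grip": 0}])

```text
t: 4.0
tool_pos: [0.5979, 0.1817, 0.0624]
tool_rot: [3.128, 0.289, 0.001]
contact_force: [1.5, -2.7, 3.6]
opening: -0.0001
grip_force: 2.3
```

jog_arm(steps=[{"delta_rot": [0,0,0],"linear": [0,-0.003,0],"grip": 0},{"delta_rot": [0,0,0],"linear": [0,-0.002,0],"grip": 0}])

```text
t: 4.2
tool_pos: [0.5971, 0.186, 0.0624]
tool_rot: [3.126, 0.29, 0.001]
contact_force: [2.0, -8.7, 4.2]
opening: 0.0002
grip_force: 4.7
```

```bash
python3 st.py
```

```text
t 4.2 an [ 39.3 121.   62.4] yaw_an 0.02 tilt [ 0.     0.002 -1.   ] F_an [ 0.3 -8.9  4.2] open 0.0 q [ 0.18  0.18  1.72 -0.    1.24  1.57]
```

jog_arm(steps=[{"delta_rot": [0,0,0],"linear": [0,-0.001,0],"grip": 0},{"delta_rot": [0,0,0],"linear": [0,0,0],"grip": 0}])

```text
t: 4.4
tool_pos: [0.5971, 0.1859, 0.0624]
tool_rot: [3.125, 0.289, 0.001]
contact_force: [1.5, -8.5, 4.2]
opening: -0.0001
grip_force: 4.9
```

jog_arm(steps=[{"delta_rot": [0,0,0],"linear": [0,0.012,0],"grip": 0},{"delta_rot": [0,0,0],"linear": [0,0.02,0],"grip": 0},{"delta_rot": [0,0,0],"linear": [0,0.01,-0.045],"grip": 0},{"delta_rot": [0,0,0],"linear": [-0.02,0.02,-0.04],"grip": 0},{"delta_rot": [0,0,0],"linear": [-0.04,0.02,0],"grip": 0},{"delta_rot": [0,0,0],"linear": [-0.04,0.02,0],"grip": 0},{"delta_rot": [0,0,0],"linear": [-0.04,0.02,0],"grip": 0}])

```text
t: 5.1
tool_pos: [0.4793, 0.0417, 0.1462]
tool_rot: [-3.126, -0.29, 0.003]
contact_force: [0.3, -0.6, 0.5]
opening: -0.0001
grip_force: 0.0
```

Run:
```python
from st import *
st()
snap('top','t2')
im=cv2.imread('pics/t2.png')[100:275,195:335];cv2.imwrite('pics/t2c.png',cv2.resize(im,None,fx=3.4,fy=3.4,interpolation=cv2.INTER_CUBIC))
```

```text
t 5.1 an [-103.     0.8  146.2] yaw_an 0.04 tilt [-0.001 -0.002 -1.   ] F_an [ 0.2 -0.6  0.5] open -0.0 q [-0.07 -0.26  2.    0.    1.4   1.32]
```

View pics/t2c.png

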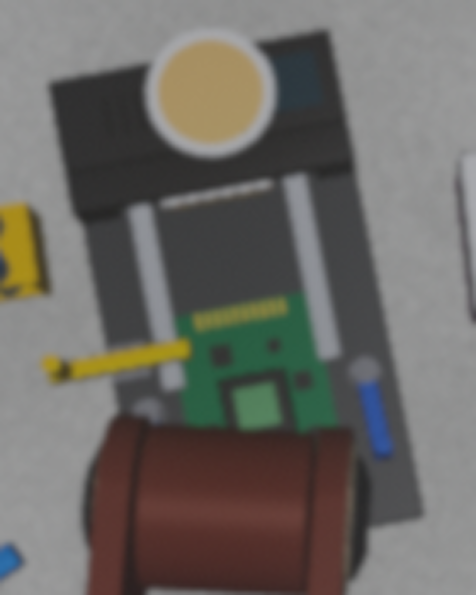

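The lock bar is drawn out: its post has moved from (107,357) to (50,368) in the crop, about 40 mm. Next I'll push the board.

jog_arm(steps=[{"delta_rot": [0,0,0],"linear": [0,0,0.045],"grip": 0},{"delta_rot": [0,0,0],"linear": [0,0,0.04],"grip": 0},{"delta_rot": [0,0,0],"linear": [0,0,0.02],"grip": 0},{"delta_rot": [0,0,0],"linear": [0.008,0,0],"grip": 0},{"delta_rot": [0,0,0],"linear": [0.008,0,0],"grip": 0},{"delta_rot": [0,0,0],"linear": [0.005,0,0],"grip": 0},{"delta_rot": [0,0,0],"linear": [0.005,0,0],"grip": 0},{"delta_rot": [0,0,0],"linear": [0.005,0,0],"grip": 0}])

```text
t: 5.95
tool_pos: [0.5135, 0.0478, 0.0436]
tool_rot: [3.128, 0.289, 0.004]
contact_force: [0.3, -0.4, -0.5]
opening: -0.0004
grip_force: 0.0
```

```bash
python3 st.py
```

```text
t 5.95 an [-68.3   0.5  43.6] yaw_an 0.01 tilt [ 0.002  0.    -1.   ] F_an [ 0.3 -0.5 -0.5] open -0.0 q [-0.05 -0.05  2.    0.    1.19  1.33]
```

jog_arm(steps=[{"delta_rot": [0,0,0],"linear": [0.007,0,0],"grip": 0},{"delta_rot": [0,0,0],"linear": [0.007,0,0],"grip": 0},{"delta_rot": [0,0,0],"linear": [0.007,0,0],"grip": 0},{"delta_rot": [0,0,0],"linear": [0.007,0,0],"grip": 0},{"delta_rot": [0,0,0],"linear": [0.006,0,0],"grip": 0}])

```text
t: 6.45
tool_pos: [0.5459, 0.0539, 0.0422]
tool_rot: [-3.128, -0.289, 0.0]
contact_force: [-0.1, -0.3, -0.4]
opening: -0.0001
grip_force: 0.0
```

Run:
```python
from st import *
st()
snap('scene','s3')
im=cv2.imread('pics/s3.png')[190:300,310:450];cv2.imwrite('pics/s3c.png',cv2.resize(im,None,fx=4,fy=4,interpolation=cv2.INTER_CUBIC))
```

```text
t 6.45 an [-35.3   0.6  42.2] yaw_an -0.0 tilt [-0. -0. -1.] F_an [-0.2 -0.2 -0.4] open -0.0 q [-0.04  0.03  1.92 -0.    1.19  1.35]
```

View pics/s3c.png

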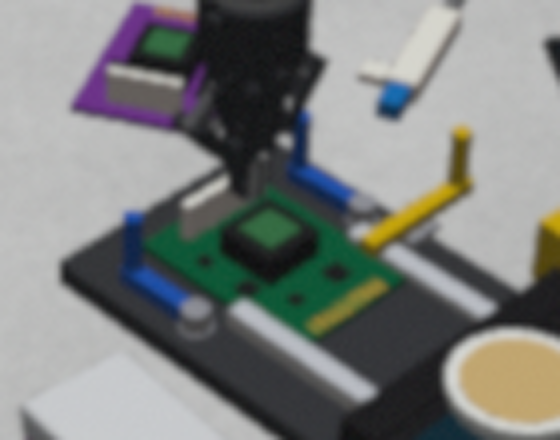

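Run:
```python
from st import *
from fit import T
o=ctrl.get_obs()
B=np.array([[-69,30,58],[-69,-30,58],[-61,30,58],[-61,-30,58],[-61,30,28],[-61,-30,28],[-60,82,82],[-60,-82,82],[40,134,95]])/1e3
f=lambda P:((proj('scene',P)-[310,190])*4).round()
print(f(o['tool_pos']),o['tool_pos']);print(f(T(p,B)))
d=np.load('pics/s3.npz')['d']
for u,v in [(250,180),(245,190),(265,165),(210,205),(270,230)]:
    print((u,v),inv(world('scene',d,[[310+u/4,190+v/4]])).round())
```

```text
[[245. 222.]] [0.5466545  0.05399834 0.04239533]
[[240. 164.]
 [179. 201.]
 [249. 169.]
 [187. 207.]
 [247. 202.]
 [187. 240.]
 [303. 112.]
 [132. 214.]
 [461. 129.]]
(250, 180) [[-26.  -5.  88.]]
(245, 190) [[-27.  -8.  80.]]
(265, 165) [[-23.   6.  97.]]
(210, 205) [[-61.  -8.  47.]]
(270, 230) [[-8. -2. 53.]]
```

Run:
```python
from st import *
d=np.load('pics/s3.npz')['d'];im=np.load('pics/s3.npz')['im']
ys,xs=np.mgrid[190:260,350:395];P=np.c_[xs.ravel(),ys.ravel()];A=inv(world('scene',d,P))
m=(A[:,2]>62)&(A[:,2]<130)&(A[:,0]<10)&(abs(A[:,1])<60)
for lo in range(62,130,6):
    k=m&(A[:,2]>=lo)&(A[:,2]<lo+6)
    if k.any(): print(lo,k.sum(),A[k].min(0).round(),A[k].max(0).round())
for v in range(230,250): print(v,[tuple(inv(world('scene',d,[[x,v]]))[0].round().astype(int)) for x in (366,370,374,378)])
c=cv2.resize(im[215:260,350:400,::-1],None,fx=12,fy=12,interpolation=cv2.INTER_CUBIC);c=cv2.convertScaleAbs(c,alpha=1.8,beta=20);cv2.imwrite('pics/s3d.png',c)
```

```text
62 4 [-62.  -9.  62.] [-30.  -2.  67.]
68 6 [-30.  -4.  69.] [-22.   6.  74.]
74 18 [-41. -14.  74.] [-21.  15.  80.]
80 19 [-44. -14.  80.] [-20.  15.  86.]
86 18 [-37. -13.  86.] [-21.  15.  91.]
92 18 [-38. -15.  92.] [-22.   9.  98.]
98 13 [-28.  -9.  98.] [-19.  13. 104.]
104 9 [-28. -14. 104.] [-20.   5. 110.]
110 27 [-45. -30. 110.] [-20.  36. 116.]
116 53 [-46. -35. 116.] [-19.  39. 122.]
122 30 [-51. -39. 122.] [-21.  38. 128.]
128 12 [-44. -16. 128.] [-21.  42. 130.]
230 [(np.int64(-24), np.int64(-32), np.int64(121)), (np.int64(-24), np.int64(-18), np.int64(114)), (np.int64(-23), np.int64(-3), np.int64(106)), (np.int64(-90), np.int64(85), np.int64(20))]
231 [(np.int64(-22), np.int64(-35), np.int64(121)), (np.int64(-27), np.int64(-14), np.int64(106)), (np.int64(-25), np.int64(0), np.int64(100)), (np.int64(-85), np.int64(79), np.int64(22))]
232 [(np.int64(-104), np.int64(49), np.int64(24)), (np.int64(-31), np.int64(-10), np.int64(98)), (np.int64(-19), np.int64(-7), np.int64(104)), (np.int64(-83), np.int64(78), np.int64(20))]
233 [(np.int64(-103), np.int64(49), np.int64(21)), 
[... 2390 characters left out ...]
(24)), (np.int64(-33), np.int64(-6), np.int64(46)), (np.int64(-19), np.int64(-5), np.int64(54)), (np.int64(-14), np.int64(5), np.int64(51))]
247 [(np.int64(-34), np.int64(-20), np.int64(50)), (np.int64(-28), np.int64(-12), np.int64(49)), (np.int64(-20), np.int64(-4), np.int64(49)), (np.int64(-14), np.int64(6), np.int64(47))]
248 [(np.int64(-34), np.int64(-21), np.int64(47)), (np.int64(-22), np.int64(-17), np.int64(51)), (np.int64(-14), np.int64(-10), np.int64(52)), (np.int64(-7), np.int64(-2), np.int64(52))]
249 [(np.int64(-32), np.int64(-22), np.int64(45)), (np.int64(-21), np.int64(-18), np.int64(49)), (np.int64(-12), np.int64(-12), np.int64(51)), (np.int64(-7), np.int64(-1), np.int64(48))]
```

View pics/s3d.png

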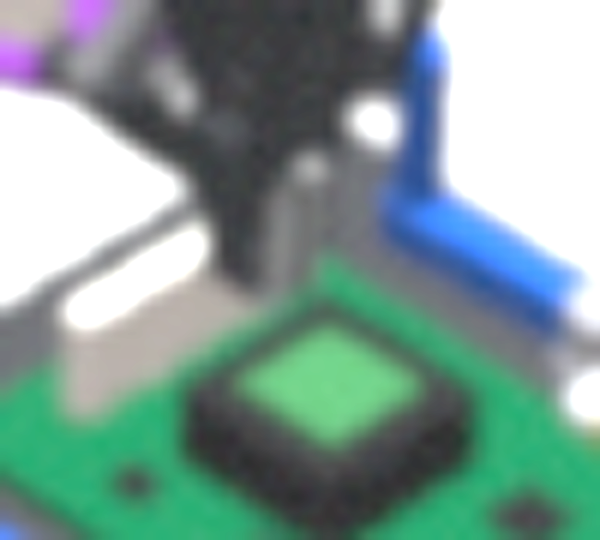

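The blue lever and module are clear. The fingertips, at crop (250,290), really end at z ≈ 70 mm although the state reads 42, and they passed over the plate without touching it. The closed tips are therefore about 28 mm higher than stated. I'll back up and go lower, watching the force.

jog_arm(steps=[{"delta_rot": [0,0,0],"linear": [-0.02,0,-0.008],"grip": 0},{"delta_rot": [0,0,0],"linear": [-0.03,0,0],"grip": 0},{"delta_rot": [0,0,0],"linear": [-0.02,0,0],"grip": 0},{"delta_rot": [0,0,0],"linear": [0,0,0.018],"grip": 0},{"delta_rot": [0,0,0],"linear": [0,0,0.01],"grip": 0},{"delta_rot": [0,0,0],"linear": [0,0,0.005],"grip": 0},{"delta_rot": [0,0,0],"linear": [0,0,0],"grip": 0}])

```text
t: 7.2
tool_pos: [0.476, 0.0411, 0.0163]
tool_rot: [-3.128, -0.289, 0.003]
contact_force: [-0.2, -0.3, 0.3]
opening: 0.0001
grip_force: 0.0
```

Run:
```python
from st import *
st()
im,d=snap('scene','s4')
ys,xs=np.mgrid[190:260,320:385];P=np.c_[xs.ravel(),ys.ravel()];A=inv(world('scene',d,P))
m=(A[:,2]>30)&(A[:,2]<130)&(A[:,0]<-75)&(abs(A[:,1])<40)
for lo in range(30,90,5):
    k=m&(A[:,2]>=lo)&(A[:,2]<lo+5)
    if k.any(): print(lo,k.sum(),A[k].min(0).round(),A[k].max(0).round())
```

```text
t 7.2 an [-106.4    0.8   16.3] yaw_an 0.0 tilt [-0.002 -0.001 -1.   ] F_an [-0.3 -0.3  0.3] open 0.0 q [-0.07 -0.1   2.1   0.    1.14  1.32]
35 1 [-102.   -1.   38.] [-102.   -1.   38.]
40 4 [-102.   -5.   40.] [-94.   9.  44.]
45 13 [-113.  -11.   45.] [-92.   6.  50.]
50 12 [-108.  -11.   50.] [-91.   8.  55.]
55 12 [-109.  -15.   56.] [-92.  17.  60.]
60 21 [-112.  -18.   60.] [-91.  15.  65.]
65 11 [-111.  -13.   65.] [-92.  15.  70.]
70 14 [-104.  -13.   70.] [-92.  14.  75.]
75 10 [-100.  -12.   76.] [-92.  10.  80.]
80 11 [-103.  -11.   80.] [-92.  32.  85.]
85 22 [-99. -28.  86.] [-90.  34.  90.]
```

jog_arm(steps=[{"delta_rot": [0,0,0],"linear": [0.01,0,0],"grip": 0},{"delta_rot": [0,0,0],"linear": [0.01,0,0],"grip": 0},{"delta_rot": [0,0,0],"linear": [0.006,0,0],"grip": 0},{"delta_rot": [0,0,0],"linear": [0.006,0,0],"grip": 0},{"delta_rot": [0,0,0],"linear": [0.006,0,0],"grip": 0},{"delta_rot": [0,0,0],"linear": [0.006,0,0],"grip": 0},{"delta_rot": [0,0,0],"linear": [0.006,0,0],"grip": 0},{"delta_rot": [0,0,0],"linear": [0.006,0,0],"grip": 0}])

```text
t: 8.05
tool_pos: [0.5318, 0.0513, 0.0172]
tool_rot: [-3.128, -0.289, 0.0]
contact_force: [-3.5, -0.4, 2.4]
opening: -0.0002
grip_force: 2.1
```

Run:
```python
from st import *
st()
im,d=snap('scene','s5')
ys,xs=np.mgrid[190:270,330:430];P=np.c_[xs.ravel(),ys.ravel()];A=inv(world('scene',d,P))
hsv=cv2.cvtColor(im,cv2.COLOR_RGB2HSV)[ys.ravel(),xs.ravel()].astype(int)
# gold strip / green module top -> module top heights
m=(A[:,2]>44)&(A[:,2]<58)&(abs(A[:,1])<20)&(hsv[:,0]>45)&(hsv[:,0]<85)&(hsv[:,1]>60)
print(m.sum(),A[m].mean(0),A[m].min(0),A[m].max(0))
im0=np.load('pics/s0.npz');h0=cv2.cvtColor(im0['im'],cv2.COLOR_RGB2HSV)[ys.ravel(),xs.ravel()].astype(int);A0=inv(world('scene',im0['d'],P))
m=(A0[:,2]>44)&(A0[:,2]<58)&(abs(A0[:,1])<20)&(h0[:,0]>45)&(h0[:,0]<85)&(h0[:,1]>60)
print(m.sum(),A0[m].mean(0),A0[m].min(0),A0[m].max(0))
```

```text
t 8.05 an [-49.6   0.7  17.2] yaw_an -0.0 tilt [-0. -0. -1.] F_an [-3.5  0.2  2.4] open -0.0 q [-0.04  0.03  1.97 -0.    1.14  1.34]
124 [16.42799592  1.22084572 50.31374412] [ -6.11949196 -19.06432452  45.13847485] [46.14979116 19.7987502  54.99389525]
128 [-15.51548753   1.84951878  49.95520447] [-38.66432851 -19.54969979  45.00682929] [15.98290937 19.91643559 55.51448174]
```

jog_arm(steps=[{"delta_rot": [0,0,0],"linear": [0.006,0,0],"grip": 0},{"delta_rot": [0,0,0],"linear": [0.006,0,0],"grip": 0},{"delta_rot": [0,0,0],"linear": [0.006,0,0],"grip": 0},{"delta_rot": [0,0,0],"linear": [0.006,0,0],"grip": 0},{"delta_rot": [0,0,0],"linear": [0.006,0,0],"grip": 0},{"delta_rot": [0,0,0],"linear": [0.004,0,0],"grip": 0}])

```text
t: 8.7
tool_pos: [0.5656, 0.0576, 0.0171]
tool_rot: [-3.128, -0.289, -0.0]
contact_force: [-2.5, -1.6, 0.5]
opening: -0.0002
grip_force: 1.3
```

jog_arm(steps=[{"delta_rot": [0,0,0],"linear": [0.003,0,0],"grip": 0},{"delta_rot": [0,0,0],"linear": [0.002,0,0],"grip": 0}])

```text
t: 8.9
tool_pos: [0.5701, 0.0584, 0.0171]
tool_rot: [-3.128, -0.289, 0.0]
contact_force: [-1.3, -0.7, -0.5]
opening: -0.0001
grip_force: 1.1
```

jog_arm(steps=[{"delta_rot": [0,0,0],"linear": [0.002,0,0],"grip": 0},{"delta_rot": [0,0,0],"linear": [0,0,0],"grip": 0}])

```text
t: 9.1
tool_pos: [0.5722, 0.0589, 0.0173]
tool_rot: [-3.128, -0.289, -0.001]
contact_force: [-0.6, -0.1, -0.3]
opening: -0.0003
grip_force: 0.3
```

```bash
python3 st.py
```

```text
t 9.1 an [-8.5  0.7 17.3] yaw_an -0.0 tilt [ 0.001  0.    -1.   ] F_an [-0.6  0.1 -0.3] open -0.0 q [-0.03  0.13  1.87  0.    1.15  1.36]
```

Continue in small steps until the connector is felt (force rise).

jog_arm(steps=[{"delta_rot": [0,0,0],"linear": [0.002,0,0],"grip": 0},{"delta_rot": [0,0,0],"linear": [0.0005,0,0],"grip": 0}])

```text
t: 9.3
tool_pos: [0.5744, 0.0592, 0.0173]
tool_rot: [3.128, 0.289, 0.0]
contact_force: [-2.9, -0.2, 1.7]
opening: -0.0001
grip_force: 1.5
```

jog_arm(steps=[{"delta_rot": [0,0,0],"linear": [0.0015,0,0],"grip": 0},{"delta_rot": [0,0,0],"linear": [0.0005,0,0],"grip": 0}])

```text
t: 9.5
tool_pos: [0.5764, 0.0596, 0.0173]
tool_rot: [3.128, 0.289, 0.0]
contact_force: [-3.5, -0.6, 1.3]
opening: 0.0001
grip_force: 1.6
```

Run:
```python
from st import *
st()
im,d=snap('scene','s6')
ys,xs=np.mgrid[190:270,330:430];P=np.c_[xs.ravel(),ys.ravel()];A=inv(world('scene',d,P))
hsv=cv2.cvtColor(im,cv2.COLOR_RGB2HSV)[ys.ravel(),xs.ravel()].astype(int)
m=(A[:,2]>44)&(A[:,2]<58)&(abs(A[:,1])<20)&(hsv[:,0]>45)&(hsv[:,0]<85)&(hsv[:,1]>60)
print('rear est',A[m].mean(0)[0]+15.5-82)
```

```text
t 9.5 an [-4.3  0.6 17.3] yaw_an -0.0 tilt [ 0.  0. -1.] F_an [-3.6  0.1  1.3] open 0.0 q [-0.03  0.14  1.86 -0.    1.15  1.36]
rear est -4.403935786194694
```

jog_arm(steps=[{"delta_rot": [0,0,0],"linear": [0.001,0,0],"grip": 0},{"delta_rot": [0,0,0],"linear": [0,0,0],"grip": 0}])

```text
t: 9.75
tool_pos: [0.5774, 0.0598, 0.0173]
tool_rot: [-3.128, -0.289, -0.001]
contact_force: [-1.7, -0.9, 1.1]
opening: -0.0002
grip_force: 1.2
```

jog_arm(steps=[{"delta_rot": [0,0,0],"linear": [0.001,0,0],"grip": 0},{"delta_rot": [0,0,0],"linear": [0,0,0],"grip": 0}])

```text
t: 9.95
tool_pos: [0.5784, 0.06, 0.0173]
tool_rot: [-3.128, -0.289, -0.001]
contact_force: [-2.6, -0.2, 0.7]
opening: 0.0001
grip_force: 1.3
```

The board rear is at about -2 mm, at the connector. Next I'll retreat and go to the left lever.

jog_arm(steps=[{"delta_rot": [0,0,0],"linear": [-0.02,0,0],"grip": 0},{"delta_rot": [0,0,0],"linear": [-0.02,0,-0.01],"grip": 0},{"delta_rot": [0,0,0],"linear": [0,0,-0.04],"grip": 0},{"delta_rot": [0,0,0],"linear": [0,0,-0.03],"grip": 0},{"delta_rot": [0,0,0],"linear": [-0.006,-0.038,0],"grip": 0},{"delta_rot": [0,0,0],"linear": [-0.006,-0.038,0],"grip": 0},{"delta_rot": [0,0,0],"linear": [-0.006,-0.036,0],"grip": 0},{"delta_rot": [0,0,0],"linear": [0,0,0.04],"grip": 0},{"delta_rot": [0,0,0],"linear": [0,0,0.037],"grip": 0},{"delta_rot": [0,0,0],"linear": [0,0.0,0],"grip": 0}])

```text
t: 10.95
tool_pos: [0.4963, 0.1592, 0.0151]
tool_rot: [3.128, 0.29, -0.014]
contact_force: [-1.1, -1.1, -0.3]
opening: -0.0002
grip_force: 0.0
```

```bash
python3 st.py
```

```text
t 10.95 an [-64.7 113.2  15.1] yaw_an 0.04 tilt [-0.009 -0.    -1.   ] F_an [-1.3 -0.9 -0.3] open -0.0 q [0.17 0.01 1.99 0.   1.15 1.55]
```

jog_arm(steps=[{"delta_rot": [0,0,0],"linear": [0,0.006,0],"grip": 0},{"delta_rot": [0,0,0],"linear": [0,0.003,0],"grip": 0}])

```text
t: 11.15
tool_pos: [0.5046, 0.1503, 0.0227]
tool_rot: [-3.128, -0.288, -0.007]
contact_force: [0.1, 0.4, -0.1]
opening: 0.0001
grip_force: 0.0
```

Run:
```python
from st import *
st()
im,d=snap('scene','s7')
c=cv2.resize(im[180:330,310:490,::-1],None,fx=4.4,fy=4,interpolation=cv2.INTER_CUBIC);cv2.imwrite('pics/s7c.png',cv2.convertScaleAbs(c,alpha=1.4,beta=10))
```

```text
t 11.15 an [-58.2 102.9  22.7] yaw_an -0.03 tilt [ 0.005  0.    -1.   ] F_an [ 0.1  0.3 -0.1] open 0.0 q [ 0.15  0.    1.99 -0.    1.15  1.54]
```

View pics/s7c.png

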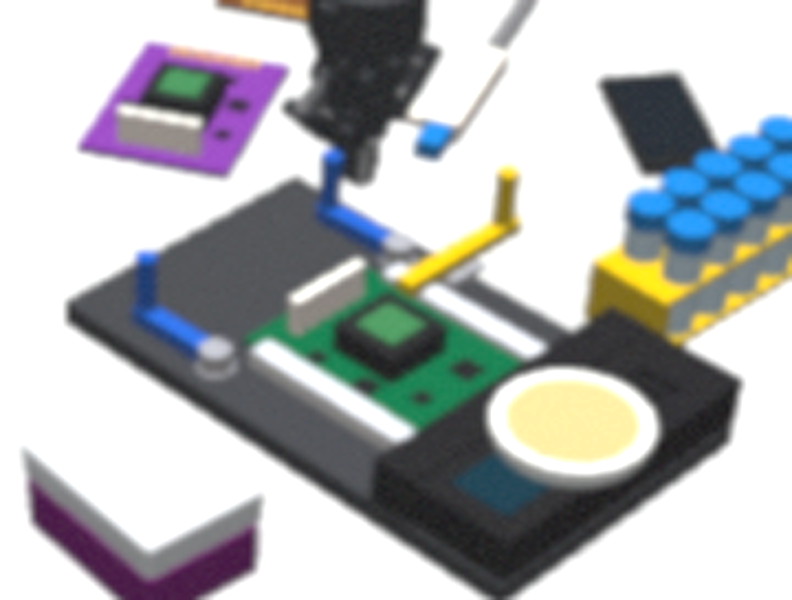

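The fingers are at (360,165), just outside the left lever's post at (330,175). The board has moved up to the connector. I'll start the swing.

jog_arm(steps=[{"delta_rot": [0,0,0],"linear": [0,0.003,0],"grip": 0},{"delta_rot": [0,0,-7.5],"linear": [-0.002,0.008,0],"grip": 0},{"delta_rot": [0,0,-7.5],"linear": [-0.002,0.008,0],"grip": 0},{"delta_rot": [0,0,-7.5],"linear": [-0.002,0.008,0],"grip": 0},{"delta_rot": [0,0,-7.5],"linear": [-0.002,0.008,0],"grip": 0}])

```text
t: 11.7
tool_pos: [0.5086, 0.1156, 0.022]
tool_rot: [-2.943, -1.096, -0.006]
contact_force: [-0.3, 3.7, 1.0]
opening: -0.0
grip_force: 1.3
```

```bash
cat >> st.py <<'E'
    o=ctrl.get_obs();a=inv(o['tool_pos'])[0]; R=Ro.from_rotvec(o['tool_rot']).as_matrix();Q=np.array([[c,s,0],[-s,c,0],[0,0,1]])@R
    for n,y in(('L',82),('R',-82)): print(n,'tool centre in tool frame from pivot',(Q.T@(a-[0,y,0]))[:2].round(1))
    print('F tool',(R.T@o['contact_force']).round(1))
E
python3 st.py
```

```text
File "st.py", line 10
    o=ctrl.get_obs();a=inv(o['tool_pos'])[0]; R=Ro.from_rotvec(o['tool_rot']).as_matrix();Q=np.array([[c,s,0],[-s,c,0],[0,0,1]])@R
IndentationError: unexpected indent
```

```bash
sed -i "s/^if __name__=='__main__': st()/if __name__=='__main__':\n    st()/" st.py; python3 st.py
```

```text
t 11.7 an [-60.6  68.1  22. ] yaw_an 30.28 tilt [ 0.004  0.001 -1.   ] F_an [0.4 3.7 1. ] open -0.0 q [ 0.08 -0.01  2.    0.    1.15  0.94]
L tool centre in tool frame from pivot [-59.3 -18.6]
R tool centre in tool frame from pivot [  23.4 -160.2]
F tool [ 2.2 -3.  -1. ]
```

jog_arm(steps=[{"delta_rot": [0,0,-7.5],"linear": [-0.002,0.008,0],"grip": 0},{"delta_rot": [0,0,-7.5],"linear": [-0.002,0.008,0],"grip": 0},{"delta_rot": [0,0,-7.5],"linear": [-0.002,0.008,0],"grip": 0},{"delta_rot": [0,0,-7.5],"linear": [-0.002,0.008,0],"grip": 0}])

```text
t: 12.1
tool_pos: [0.5279, 0.0896, 0.0215]
tool_rot: [-2.56, -1.821, -0.003]
contact_force: [-2.3, 2.9, 0.8]
opening: -0.0001
grip_force: 1.3
```

```bash
python3 st.py
```

```text
t 12.1 an [-46.4  39.   21.5] yaw_an 60.28 tilt [ 0.002  0.001 -1.   ] F_an [-1.8  3.3  0.8] open -0.0 q [0.03 0.03 1.96 0.   1.15 0.36]
L tool centre in tool frame from pivot [-60.3 -18.9]
R tool centre in tool frame from pivot [  82.1 -100.3]
F tool [ 2.  -3.2 -0.8]
```

jog_arm(steps=[{"delta_rot": [0,0,-7.5],"linear": [-0.002,0.008,0],"grip": 0},{"delta_rot": [0,0,-7.5],"linear": [-0.002,0.008,0],"grip": 0},{"delta_rot": [0,0,-5],"linear": [-0.0013,0.0053,0],"grip": 0},{"delta_rot": [0,0,-5],"linear": [-0.0013,0.0053,0],"grip": 0}])

```text
t: 12.5
tool_pos: [0.5504, 0.0784, 0.0213]
tool_rot: [-2.104, -2.327, 0.005]
contact_force: [-11.6, 0.3, 7.5]
opening: 0.0001
grip_force: 5.5
```

```bash
python3 st.py
```

```text
t 12.5 an [-26.4  23.9  21.3] yaw_an 85.19 tilt [ 0.001 -0.005 -1.   ] F_an [-11.3   2.4   7.5] open 0.0 q [ 0.01  0.08  1.91  0.    1.16 -0.09]
L tool centre in tool frame from pivot [-60.1 -21.5]
R tool centre in tool frame from pivot [103.3 -35.3]
F tool [  1.5 -11.5  -7.5]
```

jog_arm(steps=[{"delta_rot": [0,0,-3],"linear": [0,0.003,0],"grip": 0},{"delta_rot": [0,0,-2],"linear": [0,0.002,0],"grip": 0},{"delta_rot": [0,0,0],"linear": [0,0.002,0],"grip": 0}])

```text
t: 12.8
tool_pos: [0.555, 0.0774, 0.0213]
tool_rot: [-2.002, -2.412, 0.016]
contact_force: [-22.7, -7.6, 17.8]
opening: -0.0002
grip_force: 12.4
```

```bash
python3 st.py
```

```text
t 12.8 an [-22.   22.   21.3] yaw_an 90.05 tilt [-0.002 -0.012 -1.   ] F_an [-23.7  -3.3  17.8] open -0.0 q [ 0.01  0.1   1.89 -0.    1.16 -0.18]
L tool centre in tool frame from pivot [-60.  -22.3]
R tool centre in tool frame from pivot [104.  -22.2]
F tool [ -3.3 -23.9 -17.5]
```

```bash
cat > posts.py <<'E'
from st import *
def posts(f):
  for cam in('scene','top'):
    im,d=snap(cam,f+cam)
    h=cv2.cvtColor(im,cv2.COLOR_RGB2HSV).astype(int)
    ys,xs=np.where((h[...,0]>100)&(h[...,0]<130)&(h[...,1]>110)&(d>0))
    A=inv(world(cam,d,np.c_[xs,ys]))
    for n,sg in(('L',1),('R',-1)):
        b=(A[:,0]>-80)&(A[:,0]<30)&(A[:,1]*sg>5)&(A[:,1]*sg<105)&(A[:,2]<95)
        k=b&(A[:,2]>50); m=b&(A[:,2]>22)&(A[:,2]<44)
        print(cam,n,k.sum(),'post',np.median(A[k],0).round(1) if k.any() else '','bar n',m.sum(),end=' ')
        if m.sum()>5:
            q=A[m][:,:2]; vx,vy,x0,y0=cv2.fitLine(q.astype(np.float32),cv2.DIST_HUBER,0,.01,.01).ravel(); print('angle',abs(np.arctan2(vy,vx)).round(2),(x0.round(1),y0.round(1)),end='')
        print()
if __name__=='__main__':
    import sys; posts(sys.argv[1])
E
python3 posts.py a
python3 - <<'E'
import sys;sys.path.insert(0,'.')
E
```

```text
scene L 62 post [ 2.2 18.1 68.7] bar n 37 angle 1.47 (np.float32(-1.4), np.float32(52.7))
scene R 49 post [-56.  -86.8  71.3] bar n 109 angle 0.05 (np.float32(-39.4), np.float32(-87.2))
top L 0 post  bar n 0 
top R 27 post [-60.2 -82.7  81.4] bar n 94 angle 0.07 (np.float32(-32.2), np.float32(-81.5))
```

jog_arm(steps=[{"delta_rot": [0,0,0],"linear": [0,-0.01,0],"grip": 0},{"delta_rot": [0,0,0],"linear": [0,-0.015,0],"grip": 0},{"delta_rot": [0,0,0],"linear": [0,0,-0.04],"grip": 0},{"delta_rot": [0,0,0],"linear": [0,-0.003,-0.04],"grip": 0},{"delta_rot": [0,0,0],"linear": [-0.035,-0.004,0],"grip": 0},{"delta_rot": [0,0,0],"linear": [-0.035,-0.004,0],"grip": 0},{"delta_rot": [0,0,0],"linear": [-0.035,-0.004,0],"grip": 0},{"delta_rot": [0,0,0],"linear": [-0.03,0,0],"grip": 0},{"delta_rot": [0,0,0],"linear": [0,0,0],"grip": 0}])

```text
t: 13.8
tool_pos: [0.5455, -0.0641, 0.1018]
tool_rot: [2.01, 2.41, 0.001]
contact_force: [1.1, 0.5, -0.4]
opening: -0.0002
grip_force: 0.0
```

```bash
python3 st.py; python3 posts.py b
python3 - <<'E'
from st import *
im,d=np.load('pics/bscene.npz')['im'],np.load('pics/bscene.npz')['d']
ys,xs=np.mgrid[190:270,330:430];P=np.c_[xs.ravel(),ys.ravel()];A=inv(world('scene',d,P))
hsv=cv2.cvtColor(im,cv2.COLOR_RGB2HSV)[ys.ravel(),xs.ravel()].astype(int)
m=(A[:,2]>44)&(A[:,2]<58)&(abs(A[:,1])<20)&(hsv[:,0]>45)&(hsv[:,0]<85)&(hsv[:,1]>60)
print('rear est',A[m].mean(0)[0]+15.5-82)
E
```

```text
t 13.8 an [ -57.3 -115.3  101.8] yaw_an 89.76 tilt [-0.002  0.003 -1.   ] F_an [ 1.2  0.3 -0.4] open -0.0 q [-0.25 -0.04  1.89 -0.    1.29 -0.43]
L tool centre in tool frame from pivot [-197.8  -56.1]
R tool centre in tool frame from pivot [-33.8 -56.8]
F tool [0.3 1.2 0.4]
scene L 54 post [ 2.7 18.7 70.6] bar n 39 angle 1.55 (np.float32(-1.5), np.float32(53.8))
scene R 48 post [-56.5 -86.9  69.2] bar n 110 angle 0.05 (np.float32(-38.3), np.float32(-86.4))
top L 28 post [-2.2 20.9 82.3] bar n 106 angle 1.5 (np.float32(-1.2), np.float32(49.9))
top R 10 post [-63.2 -80.6  80.8] bar n 3 
rear est 7.045384626011767
```

The left lever is shut and the board is at about +7 mm. Next is the right lever.

jog_arm(steps=[{"delta_rot": [0,0,0],"linear": [0,-0.003,0.04],"grip": 0},{"delta_rot": [0,0,0],"linear": [0,0,0.035],"grip": 0},{"delta_rot": [0,0,0],"linear": [0,0,0.004],"grip": 0},{"delta_rot": [0,0,0],"linear": [0.007,0,0],"grip": 0},{"delta_rot": [0,0,0],"linear": [0.006,0,0],"grip": 0}])

```text
t: 14.4
tool_pos: [0.5403, -0.0481, 0.0232]
tool_rot: [2.005, 2.415, 0.001]
contact_force: [-1.1, -3.2, -1.7]
opening: -0.0002
grip_force: 1.3
```

```bash
python3 st.py
```

```text
t 14.4 an [-59.5 -98.7  23.2] yaw_an 90.05 tilt [-0.002  0.002 -1.   ] F_an [-1.7 -3.  -1.7] open -0.0 q [-0.23  0.04  1.95 -0.    1.15 -0.41]
L tool centre in tool frame from pivot [-180.7  -59.6]
R tool centre in tool frame from pivot [-16.7 -59.4]
F tool [-3.  -1.7  1.7]
```

jog_arm(steps=[{"delta_rot": [0,0,0],"linear": [0.002,0,0],"grip": 0},{"delta_rot": [0,0,7.5],"linear": [0.008,-0.0023,0],"grip": 0},{"delta_rot": [0,0,7.5],"linear": [0.008,-0.0023,0],"grip": 0},{"delta_rot": [0,0,7.5],"linear": [0.008,-0.0023,0],"grip": 0}])

```text
t: 14.8
tool_pos: [0.5326, -0.0233, 0.0236]
tool_rot: [2.442, 1.969, 0.005]
contact_force: [1.6, -3.0, -0.3]
opening: -0.0
grip_force: 1.2
```

```bash
python3 st.py
```

```text
t 14.8 an [-62.5 -72.9  23.6] yaw_an 67.2 tilt [-0.001  0.005 -1.   ] F_an [ 1.  -3.3 -0.3] open -0.0 q [-0.18  0.02  1.97 -0.    1.15  0.03]
L tool centre in tool frame from pivot [-167.     2.5]
R tool centre in tool frame from pivot [-15.8 -61. ]
F tool [-2.6  2.2  0.3]
```

jog_arm(steps=[{"delta_rot": [0,0,7.5],"linear": [0.008,-0.002,0],"grip": 0},{"delta_rot": [0,0,7.5],"linear": [0.0078,-0.002,0],"grip": 0},{"delta_rot": [0,0,7.5],"linear": [0.0078,-0.002,0],"grip": 0},{"delta_rot": [0,0,7.5],"linear": [0.0078,-0.002,0],"grip": 0},{"delta_rot": [0,0,7.5],"linear": [0.0078,-0.002,0],"grip": 0}])

```text
t: 15.3
tool_pos: [0.5407, 0.0158, 0.0235]
tool_rot: [2.947, 1.081, 0.004]
contact_force: [-1.3, -2.6, 0.4]
opening: 0.0
grip_force: 1.2
```

```bash
python3 st.py
```

```text
t 15.3 an [-47.3 -36.   23.5] yaw_an 29.71 tilt [ 0.002  0.003 -1.   ] F_an [-1.8 -2.3  0.4] open 0.0 q [-0.11  0.04  1.95 -0.    1.15  0.76]
L tool centre in tool frame from pivot [-99.5  79.1]
R tool centre in tool frame from pivot [-18.2 -63.4]
F tool [-2.7  1.1 -0.4]
```

jog_arm(steps=[{"delta_rot": [0,0,7.5],"linear": [0.0075,-0.002,0],"grip": 0},{"delta_rot": [0,0,7.5],"linear": [0.006,-0.002,0],"grip": 0}])

```text
t: 15.5
tool_pos: [0.5489, 0.0273, 0.0233]
tool_rot: [3.064, 0.687, 0.004]
contact_force: [-0.6, -2.4, 0.8]
opening: -0.0001
grip_force: 1.1
```

```bash
python3 st.py
```

```text
t 15.5 an [-37.2 -26.1  23.3] yaw_an 14.72 tilt [ 0.002  0.002 -1.   ] F_an [-1.1 -2.2  0.8] open -0.0 q [-0.09  0.06  1.93 -0.    1.15  1.04]
L tool centre in tool frame from pivot [-63.4  95.1]
R tool centre in tool frame from pivot [-21.7 -63.5]
F tool [-1.6  1.9 -0.8]
```

jog_arm(steps=[{"delta_rot": [0,0,7.3],"linear": [0.006,0,0],"grip": 0},{"delta_rot": [0,0,7.3],"linear": [0.006,0,0],"grip": 0},{"delta_rot": [0,0,0],"linear": [0.002,0,0],"grip": 0}])

```text
t: 15.8
tool_pos: [0.5611, 0.033, 0.0225]
tool_rot: [-3.126, -0.302, -0.001]
contact_force: [-2.4, 1.3, 0.8]
opening: -0.0
grip_force: 1.2
```

jog_arm(steps=[{"delta_rot": [0,0,0],"linear": [0.002,0,0],"grip": 0},{"delta_rot": [0,0,0],"linear": [0.001,0,0],"grip": 0}])

```text
t: 16.0
tool_pos: [0.5637, 0.0328, 0.022]
tool_rot: [-3.127, -0.303, -0.0]
contact_force: [-5.3, 1.3, 2.7]
opening: -0.0001
grip_force: 2.1
```

```bash
python3 st.py; python3 posts.py c
```

```text
t 16.0 an [-21.6 -23.4  22. ] yaw_an 0.51 tilt [ 0. -0. -1.] F_an [-5.   2.2  2.7] open -0.0 q [-0.07  0.1   1.89  0.    1.15  1.3 ]
L tool centre in tool frame from pivot [-22.6 105.2]
R tool centre in tool frame from pivot [-21.1 -58.8]
F tool [-5.  -2.3 -2.7]
scene L 55 post [ 2.5 19.1 68.6] bar n 37 angle 1.49 (np.float32(-1.1), np.float32(56.9))
scene R 57 post [ -0.3 -25.2  70.4] bar n 83 angle 1.56 (np.float32(1.2), np.float32(-44.5))
top L 0 post  bar n 0 
top R 0 post  bar n 0
```

jog_arm(steps=[{"delta_rot": [0,0,0],"linear": [0.0015,0,0],"grip": 0},{"delta_rot": [0,0,0],"linear": [0.001,0,0],"grip": 0}])

```text
t: 16.3
tool_pos: [0.5648, 0.0329, 0.0214]
tool_rot: [-3.127, -0.301, 0.005]
contact_force: [-9.8, -0.4, 7.6]
opening: 0.0001
grip_force: 4.9
```

jog_arm(steps=[{"delta_rot": [0,0,0],"linear": [0.0015,0,0],"grip": 0},{"delta_rot": [0,0,0],"linear": [0,0,0],"grip": 0}])

```text
t: 16.5
tool_pos: [0.5657, 0.0332, 0.0214]
tool_rot: [-3.127, -0.301, 0.008]
contact_force: [-10.2, -0.2, 9.1]
opening: -0.0001
grip_force: 5.3
```

jog_arm(steps=[{"delta_rot": [0,0,0],"linear": [0.0015,0,0],"grip": 0},{"delta_rot": [0,0,0],"linear": [0.0015,0,0],"grip": 0}])

```text
t: 16.7
tool_pos: [0.5666, 0.0336, 0.0213]
tool_rot: [-3.127, -0.302, 0.016]
contact_force: [-21.5, -0.3, 16.4]
opening: 0.0002
grip_force: 10.6
```

jog_arm(steps=[{"delta_rot": [0,0,0],"linear": [0.0015,0,0],"grip": 0},{"delta_rot": [0,0,0],"linear": [0,0,0],"grip": 0}])

```text
t: 16.9
tool_pos: [0.5666, 0.0337, 0.0213]
tool_rot: [-3.127, -0.302, 0.022]
contact_force: [-23.6, -1.5, 18.7]
opening: -0.0001
grip_force: 12.0
```

```bash
python3 st.py; python3 posts.py e
```

```text
t 16.9 an [-18.7 -23.1  21.3] yaw_an 0.47 tilt [-0.014 -0.001 -1.   ] F_an [-23.5   2.8  18.7] open -0.0 q [-0.07  0.11  1.87 -0.    1.17  1.31]
L tool centre in tool frame from pivot [-19.8 104.9]
R tool centre in tool frame from pivot [-18.5 -59.1]
F tool [-23.8  -3.1 -18.3]
scene L 57 post [ 2.1 19.2 69.7] bar n 42 angle 1.47 (np.float32(-0.2), np.float32(52.1))
scene R 53 post [  2.6 -24.5  72.6] bar n 87 angle 1.57 (np.float32(2.9), np.float32(-43.5))
top L 0 post  bar n 0 
top R 0 post  bar n 0
```

At the end stop, with the same force as the left lever. I'll retreat and verify.

jog_arm(steps=[{"delta_rot": [0,0,0],"linear": [-0.01,0,0],"grip": 0},{"delta_rot": [0,0,0],"linear": [-0.02,0,0],"grip": 0},{"delta_rot": [0,0,0],"linear": [0,0,-0.045],"grip": 0},{"delta_rot": [0,0,0],"linear": [0,0,-0.045],"grip": 0},{"delta_rot": [0,0,0],"linear": [-0.02,0.04,-0.02],"grip": 0},{"delta_rot": [0,0,0],"linear": [-0.02,0.045,0],"grip": 0},{"delta_rot": [0,0,0],"linear": [-0.02,0.045,0],"grip": 0},{"delta_rot": [0,0,0],"linear": [0,0.045,0],"grip": 0},{"delta_rot": [0,0,0],"linear": [0,0,0],"grip": 0},{"delta_rot": [0,0,0],"linear": [0,0,0],"grip": 0}])

```text
t: 18.0
tool_pos: [0.5172, -0.1559, 0.1314]
tool_rot: [3.127, 0.297, 0.002]
contact_force: [-0.4, 0.3, 0.0]
opening: -0.0001
grip_force: 0.0
```

```bash
python3 st.py; python3 posts.py f
python3 - <<'E'
from st import *
z=np.load('pics/fscene.npz');im,d=z['im'],z['d']
ys,xs=np.mgrid[190:270,330:430];P=np.c_[xs.ravel(),ys.ravel()];A=inv(world('scene',d,P))
hsv=cv2.cvtColor(im,cv2.COLOR_RGB2HSV)[ys.ravel(),xs.ravel()].astype(int)
m=(A[:,2]>44)&(A[:,2]<58)&(abs(A[:,1])<20)&(hsv[:,0]>45)&(hsv[:,0]<85)&(hsv[:,1]>60)
print('rear est',A[m].mean(0)[0]+15.5-82)
c=cv2.imread('pics/ftop.png')[100:275,195:335];cv2.imwrite('pics/fc.png',cv2.resize(c,None,fx=3.4,fy=3.4,interpolation=cv2.INTER_CUBIC))
E
```

```text
t 18.0 an [-101.9 -200.4  131.4] yaw_an 0.28 tilt [ 0.001  0.001 -1.   ] F_an [-0.4  0.4  0. ] open -0.0 q [-0.43 -0.09  1.88  0.    1.35  0.95]
L tool centre in tool frame from pivot [-103.1  282. ]
R tool centre in tool frame from pivot [-102.3  118. ]
F tool [-0.4 -0.4 -0. ]
scene L 57 post [ 2.7 18.4 69. ] bar n 47 angle 1.53 (np.float32(-1.6), np.float32(48.4))
scene R 51 post [  3.3 -25.   71.2] bar n 89 angle 1.56 (np.float32(3.7), np.float32(-45.2))
top L 31 post [-2.3 20.5 82.7] bar n 108 angle 1.52 (np.float32(-0.7), np.float32(50.5))
top R 32 post [ -1.  -23.1  82.6] bar n 110 angle 1.54 (np.float32(-0.3), np.float32(-48.5))
rear est 7.8532369837274985
```

View pics/fc.png

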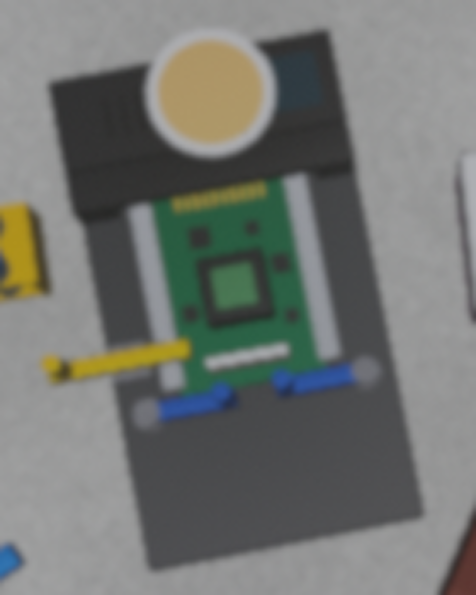

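Both blue levers lie across behind the board, with posts at (225,395) and (285,380). The board is home (rear at about 7.8 mm), the lock bar is still out at (50,368), and the arm is clear. I'll hand the job in.

```bash
python3 -c "
from station import ctrl
print(ctrl.finish_job())"
```

```text
the job is handed in; nothing more can be done
None
```

The job is handed in at about 18 s: the lock bar is drawn out about 40 mm to its stop, both levers are shut, and they have pressed the board home (rear edge at about 7.8 mm); the verdict was not reported back.

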